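# Lock the drawbar lug with a linchpin and its sprung ring

## Robot

A 6-joint arm with a two-finger parallel gripper is mounted at the origin on a cart in front of the work surface, level with it; the furniture and walls round the work are solid. World frame = base frame: x ahead of the robot, y to its left, z up, the work surface at z = 0. Lengths are in m, angles in rad, forces in N, time in s.
With the tool pointing down it reaches from about 0.35 to 0.975 m from the base axis. Payload 4.9 kg.
Tool frame: the origin (TCP) lies on the centre line of the jaws, within the pads' length; the fingertips stand 14 mm ahead of it and the grasp point (between the pads) lies 5 mm behind it; z points along the fingers, y is the line along which they close (so a half turn about z gives the same grasp; the last joint's range is limited). The gripper opens to 85 mm and grips with 20 to 120 N. Pads are 22 mm wide; open, the fingers measure 114 mm over their backs; the gripper's body (76 mm by 85 mm) begins 54 mm behind the grasp point. The pads swing forward as they close: fully open they stand 13 mm farther back than shut.
Start: joints at [1.15, 0.053, 1.613, -0, 1.476, -0.119], TCP at [0.186, 0.597, 0.245] pointing down, gripper open.
Joint ranges: [-3.01, 3.01], [-1.01, 2.22], [0.06, 2.58], [-1.02, 4.17], [0.09, 2.62], [-3.14, 3.14]. Speed limits (rad/s): [2.57, 2.57, 3.14, 3.14, 3.14, 3.14].

## Interface

Orientations are given as [roll, pitch, yaw] about the fixed x, y, z axes, in that order (R = Rz(yaw) Ry(pitch) Rx(roll)).
In Python, from cell import readout, cams, ticket gives the robot as it stands.
- The arm moves only by the tool servo_tool, never from a script. Its argument "commands" is a list of rows, each an object with "jaw": the opening, from -1 (shut) to 1 (fully open); "linear": the shift along the world's x, y, z scaled (see below), a list of three; "roll": the turn about the world's z scaled (see below). In form: [{"jaw": jaw, "linear": [tx, ty, tz], "roll": roll}, ...]. A call has 1 to 8 rows; each row shifts and turns the commanded pose from where the row before left it; what a row does not reach is not made up. The controller multiplies each number of a shift by 200 mm and each number of a turn by pi/2 rad. A row lasts 1/8 s, in which the tool goes at most 62.5 mm and 10.7 degrees, less where a joint would pass 70% of its speed; a pose out of reach is approached as far as the arm can. A call with a number of a shift or a turn outside -1 to 1 is refused whole. A call with a gripper value outside its range is refused whole. The fingers move at their own pace and stop on an object; the grip force is fixed at half the most. Time passes only in rows, so rows that do not move let the fingers close. It gives the time, the measured TCP pose, the force, the opening and the grip force at its end, in the units of the state.
- readout.state(): the state, without advancing time (a new reading comes with each control period).
- cams.capture(name): name is "scene" or "top" or "wrist"; returns a dict with "pixels" (400x640x3 uint8, blue, green, red), "fov_y" (degrees; the focal length in pixels is half the picture's height over the tangent of half this angle, whatever the lens; pixels are square), "cx", "cy" (the principal point, pixels), "origin" and "orientation" of the camera in the world; the wrist camera has in their place "T_tool_cam" (4x4, takes a point from camera to tool coordinates, whose origin is the TCP and whose axes are the flange's). Camera axes: x right, y up, looking along -z (the intrinsics and any distortion apply to the point x, -y, -z); pixel columns grow to the right and rows downward; lengths in m; the calibration is good to about 2 mm. The wrist camera is an equidistant fisheye: a pixel r from the principal point sees the ray r / f radians off the axis. A picture is of the moment at which its call begins: read the wrist's pose just before it. There is no depth.
- ticket.job_done(): hands the job in; it is judged then, once.
The state is a dict: "t": time; "joint_positions": joint angles; "joint_velocities": joint speeds; "joint_efforts": joint torques, N m; "ee_pos": TCP position; "ee_rot": TCP orientation; "force": force on the tool from outside, world axes, zero at the start; "torque": the same for the moment, N m; "finger_gap": finger opening in m; "gripper_force": force on a finger pad.
Only numpy, scipy, OpenCV 4.12 (cv2) and the standard library are available. Lean on these libraries where they do the work, as an engineer would, in place of code of your own. Each camera call takes 0.05 s, during which the arm holds its last target. There are 200 camera calls.

## Task

Pick up the yellow-headed linchpin and push it fully home, tip first, through the cross hole of the steel lug on the green drawbar coupling; then swing its ring over the lug and press the red thumb tab down until the ring snaps over the pin end and is locked. Feel your way and never force it: the coupling must not be rammed or levered hard. Leave the spanner, pliers and chisel where they lie.

Things in the scene. Friction and masses are not known exactly. Their poses are not given: they have to be found in the camera images.
- coupling: Drawbar coupling, fixed. Dark base 176x96x10 mm (local x -87..89); on it a green block 66 wide (x -74..84), 37 mm high over the bench. On its near top (x -72..1) a black apron pad, top 40 mm up, sprung: gives up to 3 mm, 2.4 N plus 4 N/mm. Beyond it a steel lug 26 thick (x), 27 wide, 30 tall (top 70 mm up), level hole along x. Origin: on the bench, z up. x is the way the pin goes in, away from the robot within 0.3 rad.
- hole (a point): NOMINAL mouth centre of the hole in the lug's near face: local [15,0,55] mm, coupling's axes. Hole 12.5 mm wide, countersunk to 19. The lug is not measured: it is clamped fast in a slot up to 12 mm nearer or farther along x, and loose sideways 2.5 mm either way (1.5 N slides it; the countersink pulls it onto the pin). Two sprung balls 14 mm into the hole grip the pin: about 5 N to pass them, then 2-3 N drag.
- head (a point): Centre of the linchpin's yellow head, on the pin axis; grip here: 20 mm wide (y), 28 tall, from 25 mm behind to 13 mm ahead (shoulder that stops on the lug). x runs to the pin tip, z up. Starts level on the bench, 14 mm up, x away from the robot within 0.5 rad. Resting on the apron the pin is 1 mm below the hole's centre line: it can slide along into the hole. About 0.18 kg.
- pin_tip (a point): Rounded end of the 10 mm round steel pin, 47 mm ahead of head on its axis. With the head fully home the end stands 8 mm out of the lug's far face (34 mm past its near face).
- ring (a joint): Ring angle, rad, pivot 17 mm behind head, on the axis. Steel bow 45 mm wide, cross bar 63 mm from pivot. 2.2 = back at its stop (start, stays by weight), 1.7 = upright, 0.15 = level, 0 = locked, bar under the pin end. Free down to 0.26 (falls forward below 1.6); there the bar meets the pin end: about 7 N down on the tab snaps it to 0. Bar clears the lug only with the head home within 2 mm.
- tab (a point): Middle of the red thumb tab, 18x18x4 mm, on the ring beyond the cross bar, 73 mm from the ring's pivot; x points away from the pivot, turned 0.15 rad up from the tab's plane. Locked, it lies 8 mm beyond pin_tip and 11 mm lower, on a rubber rest behind the lug; before the snap, about 8 mm above the pin axis.
- spanner: Spanner 237 mm long lying on the bench near the robot, a bystander; origin under its middle.
- pliers: Red-handled pliers 168 mm long lying on the bench, a bystander; origin under its middle.
- chisel: Blue cold chisel 130 mm long lying on the bench, a bystander; origin under its middle.
There are look-alikes about, which are no part of the job. What is shaped like the part that bears head but turquoise is not meant.

How it is judged:
By the outcome, as a careful person would: the job done as asked, in the order asked, and still so for the second after the job is handed in, with the robot touching nothing.
It also fails if it takes over 62 s, if anything falls off the work surface, if the arm or the gripper's body presses on something with over 40 N, if the wrist force passes 120 N, or if a joint passes its speed limit or range.

## Working session

There is one attempt and no reset: what is moved stays moved. The work goes in short steps, Python scripts to look and compute and a tool call to move; the robot and the scene stay as the last step left them, time stands still between calls to the robot, and variables do not carry over. Pictures are saved under pics/ and viewed, at most 10 in all, crops included, and the job is handed in when it is done.

Besides the shell and the picture viewer there is one more tool, called after "Emit:" as name(argument=value, ...), one argument or row to a line, values as JSON. servo_tool: Moves the arm, as the interface text tells. Shifts and turns lie within -1 to 1; 1 stands for 200 mm of shift or pi/2 rad of turn. Its arguments: {"type":"object","properties":{"commands":{"type":"array"}},"required":["commands"]}

```bash
ls; mkdir -p pics; cat > h.py <<'E'
import numpy as np, cv2
from cell import readout, cams, ticket
from scipy.spatial.transform import Rotation as R
def rot(o):
    o=np.array(o,float)
    return o if o.shape==(3,3) else (R.from_euler('xyz',o).as_matrix() if o.size==3 else R.from_quat(o).as_matrix())
def shot(n):
    s=readout.state(); c=cams.capture(n); c['f']=200/np.tan(np.radians(c['fov_y'])/2)
    if n=='wrist':
        T=np.eye(4);T[:3,:3]=rot(s['ee_rot']);T[:3,3]=s['ee_pos'];T=T@np.array(c['T_tool_cam']);c['o']=T[:3,3];c['R']=T[:3,:3]
    else: c['o']=np.array(c['origin']);c['R']=rot(c['orientation'])
    c['fish']=n=='wrist'
    return c
def ray(c,u,v):
    x=u-c['cx'];y=v-c['cy'];r=np.hypot(x,y)+1e-9
    if c['fish']: a=r/c['f'];d=np.array([np.sin(a)*x/r,-np.sin(a)*y/r,-np.cos(a)])
    else: d=np.array([x/c['f'],-y/c['f'],-1.])
    return c['R']@d
def onz(c,u,v,z):
    d=ray(c,u,v);return c['o']+d*(z-c['o'][2])/d[2]
def proj(c,p):
    q=c['R'].T@(np.array(p)-c['o']);x,y,z=q[0],-q[1],-q[2]
    r=np.hypot(x,y)+1e-9
    k=c['f']*np.arctan2(r,z)/r if c['fish'] else c['f']/z
    return np.array([c['cx']+k*x,c['cy']+k*y])
def blobs(c,lo,hi,amin=30):
    h=cv2.cvtColor(c['pixels'],cv2.COLOR_BGR2HSV);m=cv2.inRange(h,lo,hi)
    n,l,st,ce=cv2.connectedComponentsWithStats(m)
    return [(st[i].tolist(),ce[i].round(1).tolist(),cv2.minAreaRect(np.argwhere(l==i)[:,::-1].astype(np.float32))) for i in range(1,n) if st[i][4]>=amin]
E
python3 - <<'E'
from h import *
print(readout.state())
for n in('scene','top'):
    c=shot(n);print(n,c['fov_y'],c['cx'],c['cy'],c['origin'],c['orientation'],[k for k in c])
    cv2.imwrite(f'pics/{n}0.png',c['pixels'])
    for nm,lo,hi in(('yel',(20,120,80),(35,255,255)),('green',(40,80,30),(80,255,255)),('red',(0,150,80),(8,255,255))):
        print(nm,*blobs(c,lo,hi),sep='\n ')
E
```

```text
pics
{'t': 0.0, 'joint_positions': array([ 1.14996087e+00,  5.33688201e-02,  1.61432044e+00,  8.21567158e-07,
        1.47599476e+00, -1.19011271e-01]), 'joint_velocities': array([ 8.80083263e-05,  4.50740677e-04, -1.68675915e-03,  1.03162766e-03,
        4.95117927e-05, -2.75285296e-03]), 'joint_efforts': array([ 2.50899584e-04, -3.93667138e+01, -3.70181179e+01, -4.92718596e-05,
        6.78619574e-03, -4.99102839e-06]), 'ee_pos': array([0.18554664, 0.59619027, 0.24403978]), 'ee_rot': array([-3.13951618e+00, -2.49120808e-04,  2.83976813e+00]), 'force': array([-0.393039  , -0.09804612, -0.49792322]), 'torque': array([ 0.02655293, -0.01302604, -0.01318176]), 'gripper_force': 0.0, 'finger_gap': 0.08504596219372436}
scene 55.88132249040301 319.9093567744411 198.70906363964448 [ 0.06622969 -0.16585257  0.6012832 ] [ 0.90471071 -0.00697817 -0.78937694] ['pixels', 'fov_y', 'cx', 'cy', 'origin', 'orientation', 'f', 'o', 'R', 'fish']
yel
 ([429, 187, 23, 15, 176], [440.2, 192.4], ((440.95050048828125, 192.5049591064453), (24.118684768676758, 9.433876037597656), 20.854455947875977))
 ([264, 2
[... 3588 characters left out ...]
2.0, 183.0), (16.0, 12.0), 90.0))
 ([187, 178, 12, 8, 40], [191.9, 180.6], ((192.5, 181.5), (11.0, 7.0), 0.0))
 ([128, 183, 6, 14, 32], [130.3, 187.9], ((129.83575439453125, 189.07662963867188), (3.161123514175415, 13.5842866897583), 19.98310661315918))
 ([239, 275, 8, 8, 43], [242.2, 278.7], ((242.10000610351562, 278.800048828125), (5.366562843322754, 7.602630138397217), 26.56505012512207))
 ([57, 347, 119, 53, 2308], [102.1, 381.3], ((116.0, 373.0), (118.0, 52.0), 0.0))
 ([416, 375, 14, 5, 40], [422.4, 376.5], ((422.5, 377.0), (4.0, 13.0), 90.0))
 ([418, 380, 39, 20, 162], [436.5, 389.2], ((437.7207946777344, 388.9371337890625), (40.64192199707031, 12.725042343139648), 15.708637237548828))
```

View pics/top0.png

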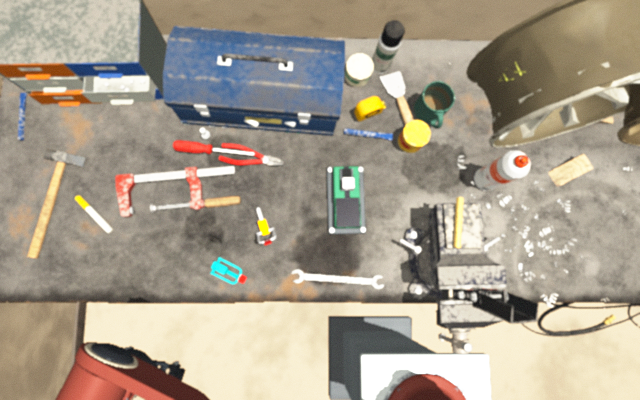

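View pics/scene0.png

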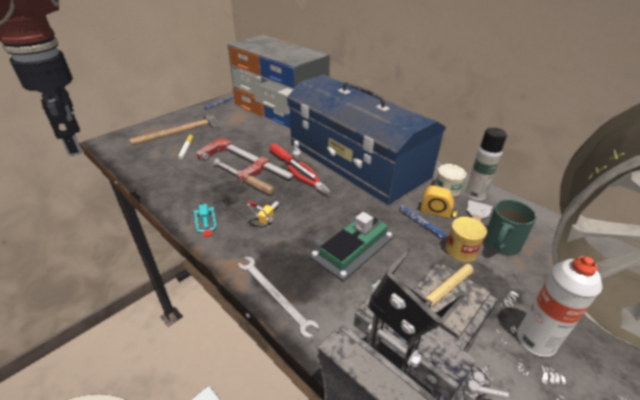

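The yellow-headed candidate is at top (263,227) and the turquoise look-alike at (228,270). The yellow one fits, and the other yellow objects are cups, tape and a handle. The coupling is at (346,200). I'll confirm this with an enlarged crop.

```bash
python3 - <<'E'
from h import *
c=shot('top');a=cv2.resize(c['pixels'][155:290,205:385],None,fx=4.4,fy=4.4,interpolation=cv2.INTER_CUBIC);cv2.imwrite('pics/crop1.png',a)
t=c
for nm,p,z in(('headc',(263.4,226.9),.02),('tip?',(258.5,208),.014),('ring',(267,242),.03)):print(nm,onz(c,*p,z).round(4))
s=shot('scene');print(onz(s,265,213,.02).round(4))
for p in((329,167),(364,167),(364,232),(329,232)):print(p,onz(c,*p,.01).round(4))
print(onz(c,348,183,.07).round(4),onz(s,365,219,.07).round(4))
E
```

```text
headc [0.4633 0.4071 0.02  ]
tip? [0.5123 0.4209 0.014 ]
ring [0.4246 0.3968 0.03  ]
[0.4624 0.4053 0.02  ]
(329, 167) [0.6223 0.2395 0.01  ]
(364, 167) [0.6231 0.1476 0.01  ]
(364, 232) [0.4524 0.1507 0.01  ]
(329, 232) [0.452  0.2405 0.01  ]
[0.5677 0.1973 0.07  ] [0.5674 0.1904 0.07  ]
```

View pics/crop1.png

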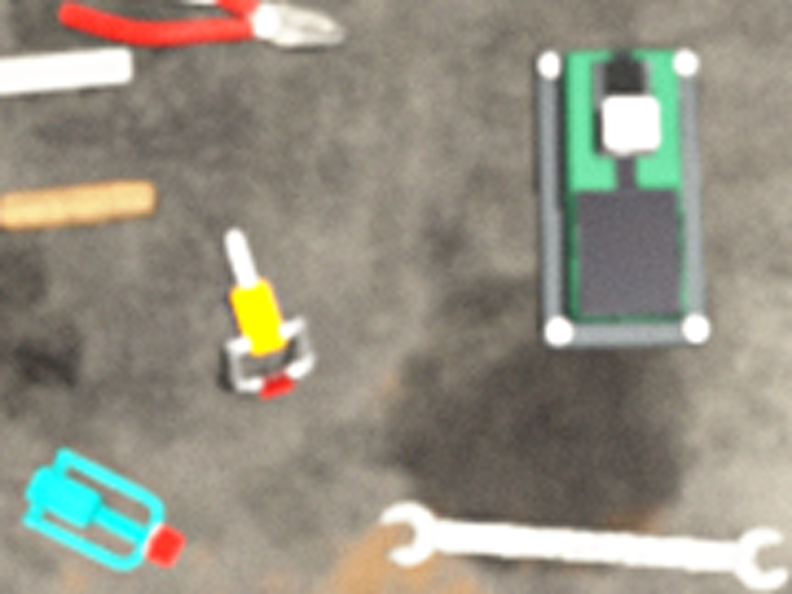

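The crop shows the yellow-headed pin with its tip up and slightly left (235,235), its ring back and the red tab at (278,385). The turquoise part at lower left is the decoy. Next I go above the pin.

Emit:
servo_tool(
  commands=[
    {"jaw": 1, "linear": [0.19, -0.135, -0.043], "roll": 0.052},
    {"jaw": 1, "linear": [0.19, -0.135, -0.043], "roll": 0.052},
    {"jaw": 1, "linear": [0.19, -0.135, -0.043], "roll": 0.052},
    {"jaw": 1, "linear": [0.19, -0.135, -0.043], "roll": 0.052},
    {"jaw": 1, "linear": [0.19, -0.135, -0.043], "roll": 0.052},
    {"jaw": 1, "linear": [0.19, -0.135, -0.043], "roll": 0.052},
    {"jaw": 1, "linear": [0.19, -0.135, -0.043], "roll": 0.052},
    {"jaw": 1, "linear": [0, 0, 0], "roll": 0},
  ],
)

```text
t: 1.2
ee_pos: [0.4534, 0.4056, 0.1838]
ee_rot: [-3.141, -0.002, -2.876]
force: [-0.2, -0.4, -0.2]
finger_gap: 0.0852
gripper_force: 0.0
```

```bash
python3 - <<'E'
from h import *
s=readout.state();print(s['t'],s['ee_pos'],s['ee_rot'],s['force'])
c=shot('wrist');print(c['T_tool_cam'],c['f'],c['cx'],c['cy']);cv2.imwrite('pics/w1.png',c['pixels'])
for b in blobs(c,(20,120,80),(35,255,255)):print(b, onz(c,*b[1],.02).round(4))
for p in ((.463,.407,.014),(.512,.421,.014)):print(proj(c,p))
E
```

```text
1.2 [0.45338542 0.40557021 0.18383433] [-3.14051686e+00 -1.72604213e-03 -2.87578263e+00] [-0.21921333 -0.44042527 -0.17967432]
[[-1.83203643e-04  9.58944811e-01  2.83592694e-01  7.28016393e-02]
 [ 9.99998766e-01 -2.66833312e-04  1.54828332e-03  9.07573092e-04]
 [ 1.56039023e-03  2.83592628e-01 -9.58943578e-01 -1.26899943e-01]
 [ 0.00000000e+00  0.00000000e+00  0.00000000e+00  1.00000000e+00]] 309.70691628693146 315.9653950062614 196.266854768473
([302, 170, 23, 44, 875], [313.0, 191.6], ((312.9176330566406, 191.42941284179688), (42.56656265258789, 21.09153938293457), 85.60128784179688)) [0.4619 0.4052 0.02  ]
([6, 248, 54, 59, 1533], [30.0, 276.4], ((33.443817138671875, 276.9101257324219), (46.109901428222656, 52.575889587402344), 57.9946174621582)) [ 0.7225 -0.0091  0.02  ]
([571, 291, 9, 17, 127], [574.9, 299.4], ((575.0, 299.0), (16.0, 8.0), 90.0)) [0.522  0.8491 0.02  ]
([72, 320, 21, 27, 147], [79.0, 331.6], ((79.4244384765625, 331.0008850097656), (10.187089920043945, 31.06433868408203), 33.023868560791016)) [0.7916 0.0947 0.02  ]
([79, 326, 10, 12, 49], [82.8, 331.3], ((82.9599838256836, 330.72003173828125), (4.400000095367432, 12.400001525878906), 36.869895935058594)) [0.7854 0.1044 0.02  ]
[314.56501176 191.44316985]
[315.25193094 238.3658409 ]
```

View pics/w1.png

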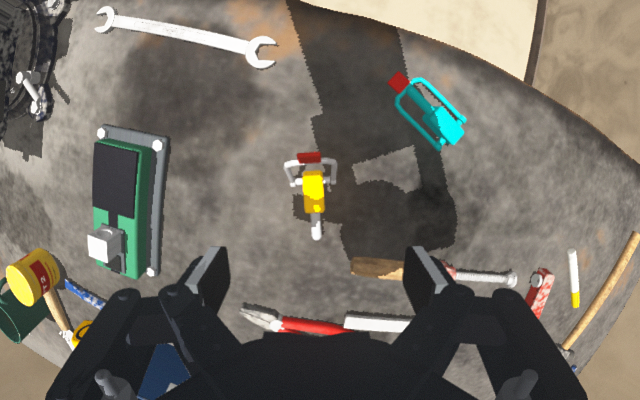

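The yellow head is at (313,191) with its pin tip at (317,238). The ring is back with its red tab at (309,157), and the coupling is at left. Next I refine the pin axis.

```bash
python3 - <<'E'
from h import *
c=shot('wrist');h=cv2.cvtColor(c['pixels'],cv2.COLOR_BGR2HSV)
m=cv2.inRange(h,(20,120,80),(35,255,255))
for v in range(168,218,4):
    x=np.where(m[v,290:340])[0]+290
    if len(x):print(v,x.min(),x.max(),onz(c,(x.min()+x.max())/2,v,.028).round(4), 'w',np.linalg.norm(onz(c,x.min()-.5,v,.028)-onz(c,x.max()+.5,v,.028)).round(4))
for v in range(212,246,3):print(v,c['pixels'][v,304:330].max(axis=1))
E
```

```text
172 302 320 [0.441  0.3993 0.028 ] w 0.0178
176 301 320 [0.4448 0.3998 0.028 ] w 0.0188
180 301 320 [0.4485 0.4008 0.028 ] w 0.0188
184 301 321 [0.4522 0.4023 0.028 ] w 0.0198
188 301 321 [0.4559 0.4033 0.028 ] w 0.0199
192 301 321 [0.4597 0.4043 0.028 ] w 0.02
196 302 322 [0.4633 0.4063 0.028 ] w 0.02
200 302 322 [0.4671 0.4073 0.028 ] w 0.0201
204 302 322 [0.471  0.4084 0.028 ] w 0.0202
208 303 323 [0.4747 0.4103 0.028 ] w 0.0203
212 304 321 [0.4788 0.4109 0.028 ] w 0.0175
212 [179 206 215 212 207 204 204 202 199 197 193 196 192 184 184 199 180 144
  98  72  69  68  69  69  71  70]
215 [ 79  78  76  73  80 130 149 152 155 158 157 154 151 137 112  77  70  68
  72  69  72  69  69  70  69  71]
218 [ 77  80  78  75  81 132 147 155 154 156 158 156 151 147 129  77  72 108
 126 107  69  67  68  69  70  70]
221 [147 144 144 141 120 117 140 153 157 156 154 158 197 209 174  83  68  87
 109 126 125  82  70  71  70  68]
224 [137 139 142 141 143 136 142 147 156 152 154 153 149 171 191  94  71 104
 128 128 130 132 132 130 129 131]
227 [143 141 142 141 140 156 239 249 251 255 255 254 251 243 211 110  69  71
  98 124 124 126 126 133 138 139]
230 [141 143 142 143 141 152 235 252 254 254 254 253 251 244 219 115  75  96
 118 122 124 126 131 138 143 145]
233 [141 143 137 138 133 145 230 251 253 254 254 253 251 246 226 141  82  70
  94 121 120 123 133 136 143 139]
236 [138 142 138 142 142 151 219 249 253 254 254 253 252 247 233 169 131 122
 119 119 120 121 121 124 124 130]
239 [138 138 140 140 134 133 137 180 233 247 251 251 241 212 157 124 121 127
 129 129 121 116 115 114 114 119]
242 [141 137 134 133 134 131 131 125 128 119 117 115 115 114 115 117 120 120
 118 112 112 105 106 109 113 119]
245 [140 137 133 129 125 128 128 125 122 120 119 119 122 125 123 117 121 114
 108 113 105 105 107 111 112 119]
```

Emit:
servo_tool(
  commands=[
    {"jaw": 1, "linear": [0.063, 0.009, -0.1], "roll": 0.013},
    {"jaw": 1, "linear": [0, 0, -0.2], "roll": 0},
    {"jaw": 0.2, "linear": [0, 0, -0.2], "roll": 0},
    {"jaw": 0.2, "linear": [0, 0, -0.13], "roll": 0},
    {"jaw": 0.2, "linear": [0, 0, -0.1], "roll": 0},
    {"jaw": 0.2, "linear": [0, 0, -0.05], "roll": 0},
    {"jaw": 0.2, "linear": [0, 0, 0], "roll": 0},
  ],
)

```text
t: 2.17
ee_pos: [0.4641, 0.4098, 0.029]
ee_rot: [-3.142, -0.0, -2.851]
force: [0.7, 0.4, 0.7]
finger_gap: 0.0514
gripper_force: 0.0
```

```bash
python3 - <<'E'
from h import *
c=shot('wrist');cv2.imwrite('pics/w2.png',c['pixels']);s=readout.state();print(s['ee_pos'],s['ee_rot'],s['finger_gap'])
for b in blobs(c,(20,120,80),(35,255,255),200):print(b)
for p in ((.467,.4073,.028),(.512,.421,.014)):print(proj(c,p))
E
```

```text
[0.46467903 0.41005681 0.02982915] [ 3.14119623e+00  1.04020719e-03 -2.85097083e+00] 0.05125822062167359
([285, 220, 45, 74, 3012], [307.4, 255.9], ((307.1044921875, 256.42486572265625), (72.31103515625, 43.151058197021484), 87.95458984375))
([625, 347, 15, 22, 228], [632.8, 357.7], ((633.2117309570312, 357.54705810546875), (15.835925102233887, 18.33062744140625), 12.528807640075684))
([0, 369, 61, 31, 817], [36.0, 386.6], ((30.89999008178711, 387.3000183105469), (59.45081329345703, 29.725406646728516), 18.43494987487793))
([0, 380, 30, 20, 339], [15.1, 390.2], ((14.685663223266602, 390.997314453125), (12.206120491027832, 33.27069091796875), 55.491477966308594))
[307.64850155 271.21840896]
[309.67482098 327.04539383]
```

View pics/w2.png

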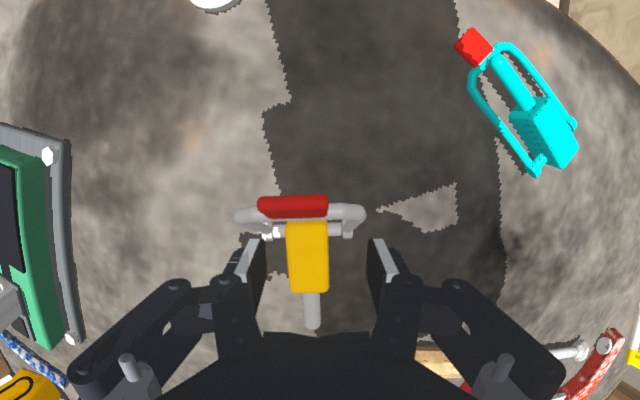

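The picture shows the head between the jaws at (307,256), about 4 mm left of the jaw centre (≈319). I'll correct that, lower and close.

Emit:
servo_tool(
  commands=[
    {"jaw": 0.2, "linear": [0.008, -0.016, -0.02], "roll": 0},
    {"jaw": 0.2, "linear": [0, 0, -0.03], "roll": 0},
    {"jaw": -1, "linear": [0, 0, 0], "roll": 0},
    {"jaw": -1, "linear": [0, 0, 0], "roll": 0},
    {"jaw": -1, "linear": [0, 0, 0], "roll": 0},
    {"jaw": -1, "linear": [0, 0, 0], "roll": 0},
    {"jaw": -1, "linear": [0, 0, 0], "roll": 0},
    {"jaw": -1, "linear": [0, 0, 0], "roll": 0},
  ],
)

```text
t: 3.22
ee_pos: [0.4662, 0.4066, 0.0195]
ee_rot: [3.141, 0.001, -2.851]
force: [0.2, 0.4, 1.9]
finger_gap: 0.019
gripper_force: 59.2
```

Emit:
servo_tool(
  commands=[
    {"jaw": -1, "linear": [0, 0, 0.15], "roll": 0},
    {"jaw": -1, "linear": [0, 0, 0.25], "roll": 0},
    {"jaw": -1, "linear": [0, -0.212, 0], "roll": -0.038},
    {"jaw": -1, "linear": [0, -0.212, 0], "roll": -0.038},
    {"jaw": -1, "linear": [0, -0.212, 0], "roll": -0.038},
    {"jaw": -1, "linear": [0, -0.212, 0], "roll": -0.038},
    {"jaw": -1, "linear": [0, -0.212, 0], "roll": -0.038},
    {"jaw": -1, "linear": [0, 0, 0], "roll": 0},
  ],
)

```text
t: 4.22
ee_pos: [0.4649, 0.192, 0.0978]
ee_rot: [-3.141, -0.002, 3.13]
force: [-0.3, 0.9, -1.7]
finger_gap: 0.0185
gripper_force: 59.0
```

```bash
python3 - <<'E'
from h import *
c=shot('wrist');cv2.imwrite('pics/w3.png',c['pixels']);s=readout.state();print(s['ee_pos'],s['ee_rot'],s['finger_gap'],s['force'])
np.save('w3.npy',c,allow_pickle=True)
t=shot('top');cv2.imwrite('pics/t3.png',t['pixels']);np.save('t3.npy',t,allow_pickle=True)
for b in blobs(t,(40,80,30),(80,255,255)):print(b)
E
```

```text
[0.46515356 0.19325289 0.09814887] [-3.14145671e+00 -1.84659635e-03  3.13142077e+00] 0.018691177983773597 [ 0.18422216 -0.01208674 -2.52624284]
([430, 83, 19, 8, 39], [440.2, 84.8], ((439.7085876464844, 85.09076690673828), (18.679410934448242, 5.3047261238098145), 16.389541625976562))
([415, 98, 32, 29, 295], [429.4, 113.1], ((428.70513916015625, 112.0523681640625), (30.6430606842041, 19.9615478515625), 24.623563766479492))
([333, 167, 11, 24, 176], [336.3, 178.1], ((338.0, 178.5), (23.0, 10.0), 90.0))
([349, 166, 11, 22, 114], [355.3, 175.1], ((355.6297302246094, 175.82745361328125), (22.133155822753906, 7.9297919273376465), 72.47443389892578))
```

View pics/w3.png

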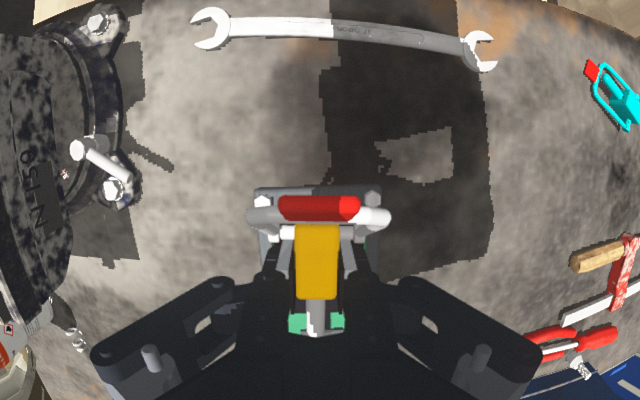

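```bash
python3 - <<'E'
from h import *
def wh(img,x0,y0,x1,y1,lo=200,amin=8):
    g=img.min(axis=2)[y0:y1,x0:x1];n,l,st,ce=cv2.connectedComponentsWithStats((g>lo).astype(np.uint8))
    return [((ce[i]+[x0,y0]).round(1).tolist(),st[i].tolist()) for i in range(1,n) if st[i][4]>=amin]
t=np.load('t3.npy',allow_pickle=True).item();im=cv2.imread('pics/top0.png')
print('top');
for b in wh(im,325,160,372,240):print(b,onz(t,*b[0],.014).round(4),onz(t,*b[0],.07).round(4))
c=np.load('w3.npy',allow_pickle=True).item()
w=dict(c);T=np.eye(4);T[:3,:3]=rot([-3.14051686,-.001726,-2.87578263]);T[:3,3]=[.45338542,.40557021,.18383433];T=T@c['T_tool_cam'];w['o']=T[:3,3];w['R']=T[:3,:3]
im=cv2.imread('pics/w1.png');print('w1')
for b in wh(im,80,115,175,285):print(b,onz(w,*b[0],.014).round(4),onz(w,*b[0],.07).round(4))
print('w3')
for b in wh(c['pixels'],245,180,395,212,190):print(b,onz(c,*b[0],.014).round(4))
# green block edges/lug in w1: apron (dark) corners
h=cv2.cvtColor(im,cv2.COLOR_BGR2HSV)
for v in (160,200,260):print(v,'green cols',np.where(cv2.inRange(h,(40,80,30),(85,255,255))[v,80:180])[0]+80)
a=cv2.resize(np.vstack([cv2.imread('pics/w1.png')[115:290,70:190]]),None,fx=3.3,fy=3.3,interpolation=cv2.INTER_CUBIC);cv2.imwrite('pics/crop2.png',a)
b=np.zeros((578,384,3),np.uint8);q=cv2.resize(cv2.imread('pics/top0.png')[155:245,320:380],None,fx=6.4,fy=6.4,interpolation=cv2.INTER_CUBIC);b[:576]=q
b[577:]=0;a=np.vstack([a,np.zeros((max(0,578-a.shape[0]),a.shape[1],3),np.uint8)])[:578];cv2.imwrite('pics/crop2.png',np.hstack([a,b]))
E
```

```text
top
([329.5, 169.5], [3, 7, 4, 6, 20]) [0.6147 0.2385 0.014 ] [0.6015 0.2429 0.07  ]
([360.5, 168.9], [33, 6, 6, 6, 27]) [0.617  0.1575 0.014 ] [0.6036 0.1658 0.07  ]
([348.0, 182.6], [17, 17, 13, 13, 154]) [0.5802 0.1907 0.014 ] [0.5687 0.1973 0.07  ]
([331.5, 229.8], [4, 67, 6, 6, 30]) [0.4573 0.2344 0.014 ] [0.4518 0.2389 0.07  ]
([362.6, 229.2], [35, 66, 6, 7, 32]) [0.4591 0.1548 0.014 ] [0.4536 0.1632 0.07  ]
w1
([100.5, 132.9], [17, 13, 8, 11, 62]) [0.4594 0.1527 0.014 ] [0.445 0.197 0.07 ]
([156.7, 145.1], [72, 25, 10, 11, 86]) [0.4574 0.2327 0.014 ] [0.4433 0.2619 0.07  ]
([108.8, 230.9], [25, 115, 7, 4, 12]) [0.5781 0.1737 0.014 ] [0.5413 0.214  0.07  ]
([97.3, 248.5], [7, 120, 21, 28, 400]) [0.611 0.153 0.014] [0.568  0.1972 0.07  ]
([150.1, 271.8], [67, 153, 7, 8, 44]) [0.6153 0.2372 0.014 ] [0.5714 0.2655 0.07  ]
w3
([261.5, 201.5], [9, 15, 16, 12, 141]) [0.4576 0.1531 0.014 ]
([368.2, 209.9], [114, 28, 25, 4, 62]) [0.4648 0.2302 0.014 ]
160 green cols [138 139 140 141 142 143 144 145 146 147 148 149 150]
200 green cols [134 135 136 137 138 139 140 141 142 143 144 145 146]
260 green cols [ 96  97  98  99 125 126 127 128 129 130 131 132 133 134 135 136 137 138
 139 140 141 142 143 144 145]
```

View pics/crop2.png

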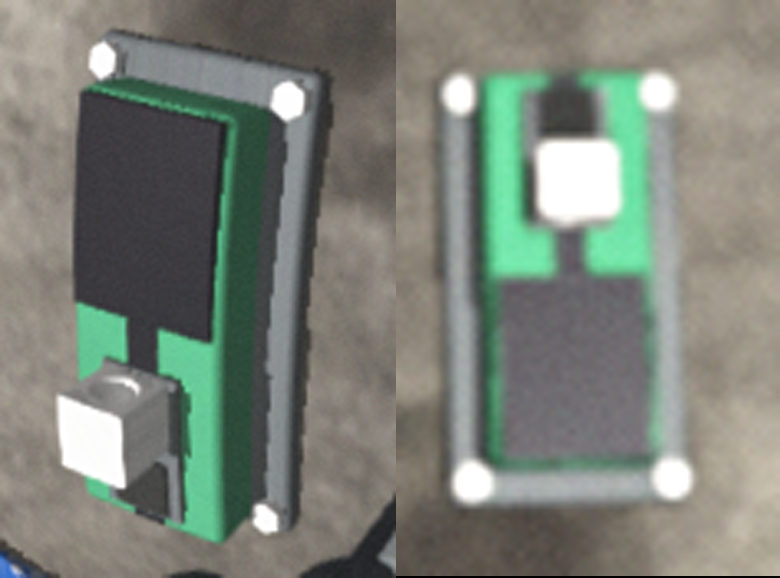

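The crops show the apron in front, the lug clamped slightly beyond nominal with its hole facing the robot, and four bolts that fix yaw ≈0.025 and origin ≈(0.536,0.196). The lug centre is at (0.5685,0.197), so its near face is at x≈0.555. I'll go over the apron and descend.

Emit:
servo_tool(
  commands=[
    {"jaw": -1, "linear": [0.05, 0.006, 0], "roll": 0.022},
    {"jaw": -1, "linear": [0.055, 0, -0.05], "roll": 0},
    {"jaw": -1, "linear": [0, 0, -0.05], "roll": 0},
    {"jaw": -1, "linear": [0, 0, -0.05], "roll": 0},
    {"jaw": -1, "linear": [0, 0, -0.02], "roll": 0},
    {"jaw": -1, "linear": [0, 0, 0], "roll": 0},
    {"jaw": -1, "linear": [0, 0, 0], "roll": 0},
  ],
)

```text
t: 5.2
ee_pos: [0.4872, 0.1956, 0.0655]
ee_rot: [3.141, 0.001, -3.115]
force: [-0.5, 0.4, -1.0]
finger_gap: 0.0189
gripper_force: 59.0
```

```bash
python3 - <<'E'
from h import *
for i in range(3):
    c=shot('wrist');s=readout.state();print(s['ee_pos'].round(4),s['ee_rot'].round(4),s['force'].round(1))
np.save('w4.npy',c,allow_pickle=True)
cv2.imwrite('pics/w4.png',cv2.resize(c['pixels'][180:360,200:440],None,fx=3.3,fy=3.3,interpolation=cv2.INTER_CUBIC))
E
```

```text
[0.4873 0.1956 0.0656] [ 3.1414e+00  1.0000e-03 -3.1150e+00] [-1.   1.3 -1.6]
[0.4873 0.1956 0.0656] [ 3.1414e+00  1.0000e-03 -3.1151e+00] [ 0.1  0.3 -2.2]
[0.4873 0.1956 0.0656] [ 3.1414e+00  9.0000e-04 -3.1151e+00] [ 0.  -0.2 -2. ]
```

View pics/w4.png

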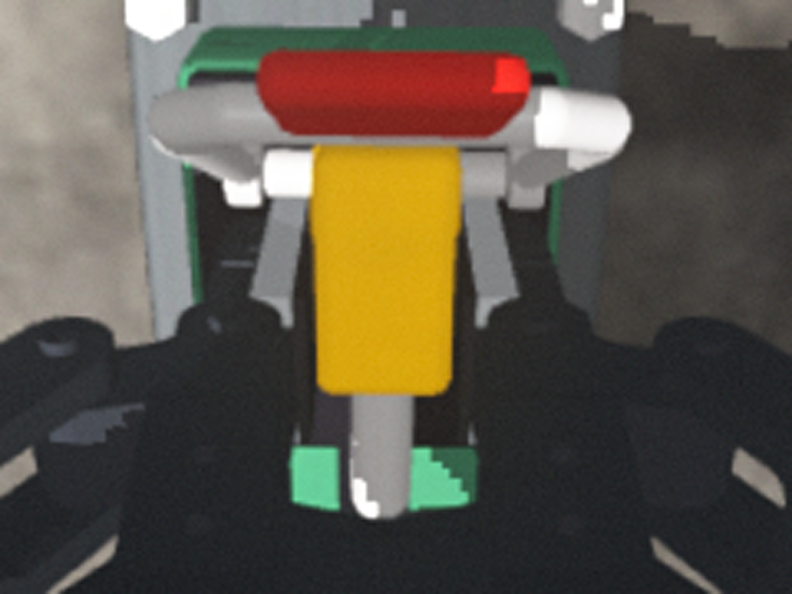

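The pin is straight in the grip with the head at (385,270) in the crop. The block edges suggest shifting about 1 mm in −y. I'll lower gently onto the apron.

Emit:
servo_tool(
  commands=[
    {"jaw": -1, "linear": [0, -0.005, -0.005], "roll": 0},
    {"jaw": -1, "linear": [0, 0, -0.005], "roll": 0},
    {"jaw": -1, "linear": [0, 0, -0.005], "roll": 0},
    {"jaw": -1, "linear": [0, 0, -0.005], "roll": 0},
    {"jaw": -1, "linear": [0, 0, -0.005], "roll": 0},
    {"jaw": -1, "linear": [0, 0, 0], "roll": 0},
  ],
)

```text
t: 6.1
ee_pos: [0.4869, 0.1946, 0.06]
ee_rot: [-3.142, -0.0, -3.115]
force: [-0.1, 0.4, -1.8]
finger_gap: 0.0188
gripper_force: 59.0
```

Emit:
servo_tool(
  commands=[
    {"jaw": -1, "linear": [0, 0, -0.005], "roll": 0},
    {"jaw": -1, "linear": [0, 0, 0], "roll": 0},
  ],
)

```text
t: 6.35
ee_pos: [0.4871, 0.1946, 0.0594]
ee_rot: [3.142, 0.0, -3.115]
force: [-0.2, -0.4, 0.6]
finger_gap: 0.0188
gripper_force: 59.3
```

Emit:
servo_tool(
  commands=[
    {"jaw": -1, "linear": [0, 0, 0.005], "roll": 0},
    {"jaw": -1, "linear": [0.02, 0.0005, 0], "roll": 0},
    {"jaw": -1, "linear": [0.02, 0.0005, 0], "roll": 0},
    {"jaw": -1, "linear": [0.02, 0.0005, 0], "roll": 0},
    {"jaw": -1, "linear": [0.01, 0.0003, 0], "roll": 0},
    {"jaw": -1, "linear": [0.01, 0.0003, 0], "roll": 0},
    {"jaw": -1, "linear": [0, 0, 0], "roll": 0},
  ],
)

```text
t: 7.22
ee_pos: [0.5031, 0.1949, 0.0601]
ee_rot: [-3.142, -0.0, -3.115]
force: [-0.1, 0.3, -1.6]
finger_gap: 0.019
gripper_force: 59.1
```

Emit:
servo_tool(
  commands=[
    {"jaw": -1, "linear": [0.01, 0.0003, 0], "roll": 0},
    {"jaw": -1, "linear": [0.01, 0.0002, 0], "roll": 0},
    {"jaw": -1, "linear": [0, 0, 0], "roll": 0},
  ],
)

```text
t: 7.6
ee_pos: [0.5072, 0.1951, 0.0602]
ee_rot: [3.142, 0.0, -3.115]
force: [-0.0, -0.1, -2.4]
finger_gap: 0.0189
gripper_force: 59.1
```

Emit:
servo_tool(
  commands=[
    {"jaw": -1, "linear": [0.01, 0.0003, 0], "roll": 0},
    {"jaw": -1, "linear": [0.01, 0.0002, 0], "roll": 0},
    {"jaw": -1, "linear": [0, 0, 0], "roll": 0},
  ],
)

```text
t: 7.98
ee_pos: [0.5111, 0.1952, 0.0602]
ee_rot: [3.142, 0.0, -3.115]
force: [-0.1, -1.5, -1.2]
finger_gap: 0.0187
gripper_force: 59.1
```

Emit:
servo_tool(
  commands=[
    {"jaw": -1, "linear": [0.01, 0.0003, 0], "roll": 0},
    {"jaw": -1, "linear": [0.01, 0.0002, 0], "roll": 0},
    {"jaw": -1, "linear": [0, 0, 0], "roll": 0},
  ],
)

```text
t: 8.35
ee_pos: [0.5152, 0.1953, 0.0602]
ee_rot: [3.142, 0.0, -3.115]
force: [-1.4, 0.1, -1.3]
finger_gap: 0.0187
gripper_force: 59.1
```

Emit:
servo_tool(
  commands=[
    {"jaw": -1, "linear": [0.01, 0.0003, 0], "roll": 0},
    {"jaw": -1, "linear": [0.01, 0.0002, 0], "roll": 0},
    {"jaw": -1, "linear": [0, 0, 0], "roll": 0},
  ],
)

```text
t: 8.72
ee_pos: [0.5192, 0.1954, 0.0602]
ee_rot: [3.142, 0.0, -3.115]
force: [0.0, -0.5, -2.3]
finger_gap: 0.019
gripper_force: 59.1
```

Emit:
servo_tool(
  commands=[
    {"jaw": -1, "linear": [0.01, 0.0003, 0], "roll": 0},
    {"jaw": -1, "linear": [0.01, 0.0002, 0], "roll": 0},
    {"jaw": -1, "linear": [0, 0, 0], "roll": 0},
  ],
)

```text
t: 9.1
ee_pos: [0.523, 0.1952, 0.06]
ee_rot: [-3.141, -0.0, -3.115]
force: [0.2, -1.5, -2.5]
finger_gap: 0.0193
gripper_force: 59.1
```

Emit:
servo_tool(
  commands=[
    {"jaw": -1, "linear": [0.01, 0.0003, 0], "roll": 0},
    {"jaw": -1, "linear": [0.01, 0.0002, 0], "roll": 0},
    {"jaw": -1, "linear": [0, 0, 0], "roll": 0},
  ],
)

```text
t: 9.48
ee_pos: [0.5265, 0.1955, 0.0595]
ee_rot: [-3.142, -0.001, -3.115]
force: [-1.5, -1.0, -4.3]
finger_gap: 0.019
gripper_force: 58.8
```

Emit:
servo_tool(
  commands=[
    {"jaw": -1, "linear": [0.01, 0.0003, 0], "roll": 0},
    {"jaw": -1, "linear": [0.01, 0.0002, 0], "roll": 0},
    {"jaw": -1, "linear": [0, 0, 0], "roll": 0},
  ],
)

```text
t: 9.85
ee_pos: [0.5317, 0.1956, 0.0602]
ee_rot: [3.142, 0.002, -3.115]
force: [-0.0, -1.2, -4.4]
finger_gap: 0.0186
gripper_force: 58.7
```

Emit:
servo_tool(
  commands=[
    {"jaw": -1, "linear": [0.01, 0.0003, 0], "roll": 0},
    {"jaw": -1, "linear": [0.01, 0.0002, 0], "roll": 0},
    {"jaw": -1, "linear": [0, 0, 0], "roll": 0},
  ],
)

```text
t: 10.22
ee_pos: [0.5357, 0.1958, 0.0604]
ee_rot: [3.141, 0.002, -3.115]
force: [-0.4, -1.2, -4.1]
finger_gap: 0.0188
gripper_force: 58.8
```

Emit:
servo_tool(
  commands=[
    {"jaw": -1, "linear": [0.01, 0.0003, 0], "roll": 0},
    {"jaw": -1, "linear": [0.006, 0.0002, 0], "roll": 0},
    {"jaw": -1, "linear": [0, 0, 0], "roll": 0},
  ],
)

```text
t: 10.6
ee_pos: [0.5385, 0.1958, 0.0601]
ee_rot: [3.142, 0.001, -3.115]
force: [-0.8, -0.4, -4.4]
finger_gap: 0.0189
gripper_force: 58.9
```

Emit:
servo_tool(
  commands=[
    {"jaw": -1, "linear": [0.006, 0.0002, 0], "roll": 0},
    {"jaw": -1, "linear": [0, 0, 0], "roll": 0},
  ],
)

```text
t: 10.85
ee_pos: [0.5396, 0.1959, 0.0601]
ee_rot: [-3.142, 0.0, -3.115]
force: [-1.0, -0.2, -2.6]
finger_gap: 0.0189
gripper_force: 58.9
```

Emit:
servo_tool(
  commands=[
    {"jaw": -1, "linear": [0.006, 0.0002, 0], "roll": 0},
    {"jaw": -1, "linear": [0, 0, 0], "roll": 0},
  ],
)

```text
t: 11.1
ee_pos: [0.5408, 0.1959, 0.0601]
ee_rot: [-3.142, 0.0, -3.115]
force: [-0.8, 0.5, -3.8]
finger_gap: 0.019
gripper_force: 58.9
```

Emit:
servo_tool(
  commands=[
    {"jaw": -1, "linear": [0.006, 0.0002, 0], "roll": 0},
    {"jaw": -1, "linear": [0, 0, 0], "roll": 0},
  ],
)

```text
t: 11.35
ee_pos: [0.5421, 0.196, 0.0601]
ee_rot: [3.142, 0.001, -3.115]
force: [-0.6, -1.0, -3.2]
finger_gap: 0.0188
gripper_force: 58.9
```

Emit:
servo_tool(
  commands=[
    {"jaw": -1, "linear": [0.006, 0.0002, 0], "roll": 0},
    {"jaw": -1, "linear": [0, 0, 0], "roll": 0},
  ],
)

```text
t: 11.6
ee_pos: [0.5422, 0.196, 0.06]
ee_rot: [-3.141, -0.002, -3.115]
force: [-5.9, -2.5, 0.1]
finger_gap: 0.0185
gripper_force: 59.4
```

```bash
python3 - <<'E'
from h import *
c=shot('wrist');s=readout.state();print(s['ee_pos'].round(4),s['force'].round(1))
a=np.load('w4.npy',allow_pickle=True).item()
for q in(a,c):print([b for b in blobs(q,(20,120,80),(35,255,255),800)])
cv2.imwrite('pics/w5.png',cv2.resize(c['pixels'][180:360,200:440],None,fx=3.3,fy=3.3,interpolation=cv2.INTER_CUBIC))
E
```

```text
[0.5422 0.196  0.0601] [-5.7 -1.6 -0.1]
[([293, 224, 47, 76, 3277], [316.2, 260.5], ((316.0, 261.5), (75.0, 46.0), 90.0))]
[([293, 224, 47, 76, 3269], [316.2, 260.4], ((316.0, 261.5), (75.0, 46.0), 90.0))]
```

Emit:
servo_tool(
  commands=[
    {"jaw": -1, "linear": [0.004, 0, 0], "roll": 0},
    {"jaw": -1, "linear": [0, 0, 0], "roll": 0},
  ],
)

```text
t: 11.9
ee_pos: [0.5422, 0.196, 0.06]
ee_rot: [-3.141, -0.004, -3.115]
force: [-8.2, -1.2, 2.0]
finger_gap: 0.0189
gripper_force: 59.6
```

View pics/w5.png

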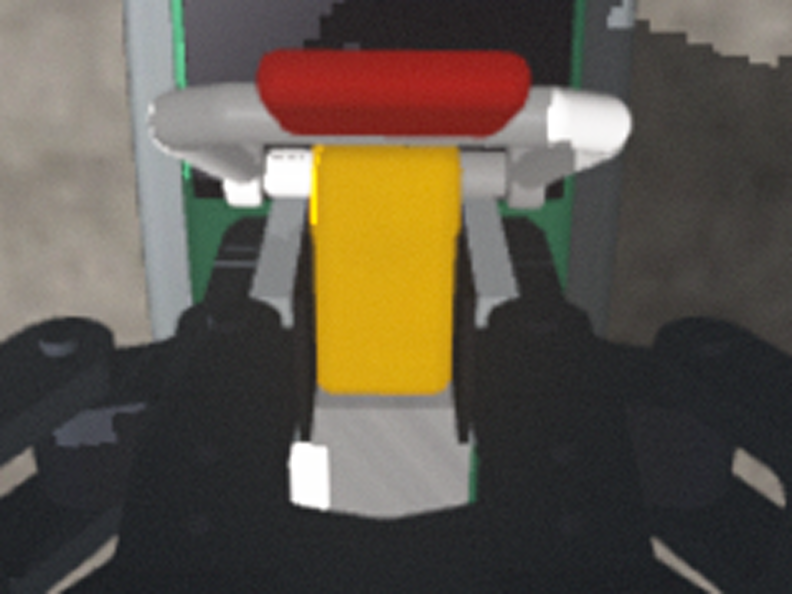

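The shoulder is flush against the lug face, and the force rise with no more travel confirms it is home. I'll release, lift, go behind the ring and close the jaws.

Emit:
servo_tool(
  commands=[
    {"jaw": -1, "linear": [-0.004, 0, 0], "roll": 0},
    {"jaw": 0.1, "linear": [0, 0, 0], "roll": 0},
    {"jaw": 0.1, "linear": [0, 0, 0], "roll": 0},
    {"jaw": 0.1, "linear": [0, 0, 0], "roll": 0},
    {"jaw": 0.1, "linear": [0, 0, 0], "roll": 0},
  ],
)

```text
t: 12.52
ee_pos: [0.5434, 0.1961, 0.0605]
ee_rot: [3.141, 0.001, -3.115]
force: [0.5, -1.1, -0.0]
finger_gap: 0.047
gripper_force: 0.0
```

Emit:
servo_tool(
  commands=[
    {"jaw": 0.1, "linear": [0, 0, 0.1], "roll": 0},
    {"jaw": 0.1, "linear": [0, 0, 0.2], "roll": 0},
    {"jaw": 0.1, "linear": [0, 0, 0.2], "roll": 0},
    {"jaw": -1, "linear": [0, 0, 0.2], "roll": 0},
    {"jaw": -1, "linear": [-0.15, 0, 0], "roll": 0},
    {"jaw": -1, "linear": [-0.15, 0, 0], "roll": 0},
    {"jaw": -1, "linear": [-0.16, 0, 0], "roll": 0},
    {"jaw": -1, "linear": [0, 0, 0], "roll": 0},
  ],
)

```text
t: 13.52
ee_pos: [0.45, 0.1963, 0.2014]
ee_rot: [3.141, 0.002, -3.114]
force: [0.4, 0.4, 0.2]
finger_gap: 0.0
gripper_force: 0.0
```

```bash
python3 - <<'E'
from h import *
s=readout.state();print(s['ee_pos'].round(4),s['ee_rot'].round(3),s['finger_gap'],s['force'].round(1))
c=shot('wrist');print([b for b in blobs(c,(20,120,80),(35,255,255),300)]);print([b for b in blobs(c,(0,150,80),(8,255,255),100)])
for p in((.5422,.196,.0685),(.483,.1945,.1135),(.478,.1945,.12)):print(proj(c,p).round(1))
cv2.imwrite('pics/w6.png',c['pixels'])
E
```

```text
[0.45   0.1963 0.2014] [ 3.141e+00  2.000e-03 -3.114e+00] 1.944494655095827e-05 [0.4 0.4 0.2]
[([29, 160, 32, 123, 1252], [44.6, 219.0], ((45.18689727783203, 220.64215087890625), (124.27442169189453, 13.008801460266113), 80.7066879272461))]
[([524, 85, 15, 18, 159], [531.0, 93.1], ((530.98974609375, 93.27320861816406), (12.184155464172363, 15.12865924835205), 23.962486267089844)), ([612, 228, 17, 43, 246], [620.8, 245.9], ((619.8348388671875, 249.262451171875), (10.224624633789062, 43.656463623046875), 19.653825759887695)), ([555, 245, 18, 35, 277], [561.6, 263.2], ((563.5, 262.0), (34.0, 17.0), 90.0)), ([10, 276, 41, 51, 735], [32.7, 296.1], ((33.35566711425781, 299.0198059082031), (47.520320892333984, 26.105772018432617), 55.61965560913086)), ([464, 300, 62, 15, 559], [495.3, 306.8], ((494.4882507324219, 306.73388671875), (13.053779602050781, 61.02864074707031), 87.45519256591797)), ([526, 309, 44, 17, 583], [548.3, 316.9], ((547.7293090820312, 316.96942138671875), (15.727481842041016, 42.95320129394531), 82.40535736083984))]
[312.8 282.2]
[312.  248.8]
[312.  246.6]
```

```bash
python3 - <<'E'
from h import *
t=shot('top');s=shot('scene')
print([b[:2] for b in blobs(t,(20,120,80),(35,255,255),20) if 320<b[1][0]<375],[b[:2] for b in blobs(t,(0,130,60),(8,255,255),5) if 320<b[1][0]<375])
print('scn',[b[:2] for b in blobs(s,(0,130,60),(8,255,255),5) if 310<b[1][0]<400])
for p in((.5422,.196,.0685),(.483,.1945,.1135)):print(proj(t,p).round(1),proj(s,p).round(1))
w=cv2.resize(s['pixels'][170:290,300:410],None,fx=4.8,fy=4.8,interpolation=cv2.INTER_CUBIC);cv2.imwrite('pics/s6.png',w)
E
```

```text
[([355, 96, 31, 25, 494], [368.8, 107.4])] []
scn [([337, 214, 7, 6, 20], [340.4, 216.4])]
[348.6 193.3] [355.3 223.9]
[351.8 214.8] [337.5 221.4]
```

View pics/s6.png

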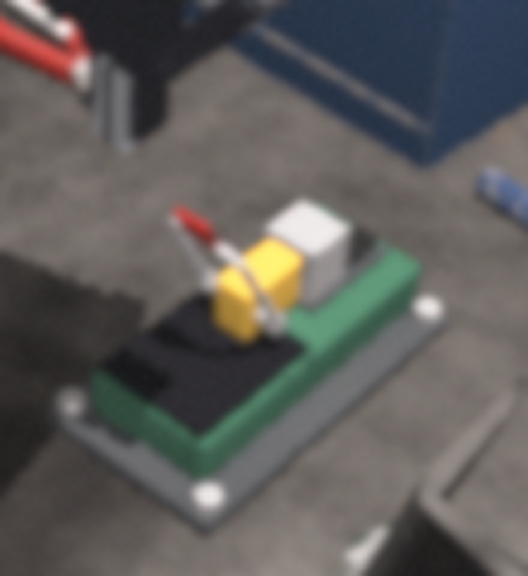

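The pin is seated against the lug at (310,240) in the crop, with the ring still leaning back and its red tab at (190,225). I'll now descend behind the ring and push it forward.

Emit:
servo_tool(
  commands=[
    {"jaw": -1, "linear": [0, -0.005, -0.2], "roll": 0},
    {"jaw": -1, "linear": [0, 0, -0.2], "roll": 0},
    {"jaw": -1, "linear": [0, 0, -0.1], "roll": 0},
    {"jaw": -1, "linear": [0, 0, 0], "roll": 0},
    {"jaw": -1, "linear": [0.05, 0, 0], "roll": 0},
    {"jaw": -1, "linear": [0.05, 0.002, 0], "roll": 0},
    {"jaw": -1, "linear": [0, 0, 0], "roll": 0},
  ],
)

```text
t: 14.55
ee_pos: [0.4728, 0.1956, 0.1015]
ee_rot: [3.141, 0.002, -3.116]
force: [0.8, -0.5, -0.1]
finger_gap: 0.0
gripper_force: 0.0
```

Emit:
servo_tool(
  commands=[
    {"jaw": -1, "linear": [0.03, 0.001, 0], "roll": 0},
    {"jaw": -1, "linear": [0.03, 0.001, 0], "roll": 0},
    {"jaw": -1, "linear": [0.03, 0.001, 0], "roll": 0},
    {"jaw": -1, "linear": [0, 0, 0], "roll": 0},
  ],
)

```text
t: 15.05
ee_pos: [0.4916, 0.1966, 0.1039]
ee_rot: [3.141, 0.005, -3.115]
force: [-3.7, -1.2, 13.3]
finger_gap: -0.0003
gripper_force: 0.2
```

Emit:
servo_tool(
  commands=[
    {"jaw": -1, "linear": [0.03, 0.001, 0], "roll": 0},
    {"jaw": -1, "linear": [0.03, 0.001, 0], "roll": 0},
    {"jaw": -1, "linear": [0.03, 0.001, 0], "roll": 0},
    {"jaw": -1, "linear": [0, 0, 0], "roll": 0},
  ],
)

```text
t: 15.55
ee_pos: [0.5106, 0.1972, 0.1043]
ee_rot: [3.141, 0.008, -3.115]
force: [-0.4, -0.2, 11.5]
finger_gap: 0.0001
gripper_force: 0.0
```

```bash
cat > tab.py <<'E'
from h import *
s=shot('scene');t=shot('top');st=readout.state();print(st['t'],st['ee_pos'].round(4),st['force'].round(1))
for n,q,b in(('scn',s,(310,200,400,260)),('top',t,(325,155,372,235))):
    print(n,[x[:2] for x in blobs(q,(0,120,50),(8,255,255),4) if b[0]<x[1][0]<b[2] and b[1]<x[1][1]<b[3]])
for a in(2.2,1.9,1.6,1.3,.8,.26,0):
    p=np.array([.526+.073*np.cos(a-.15),.1955+.025*(.073*np.cos(a-.15)),.0545+.073*np.sin(a-.15)]);print(a,p.round(4),proj(s,p).round(1),proj(t,p).round(1))
E
python3 tab.py
```

```text
15.65 [0.5104 0.1972 0.1042] [-0.4 -0.3 12.1]
scn []
top []
2.2 [0.4923 0.1947 0.1193] [340.8 216.9] [352.  210.5]
1.9 [0.513  0.1952 0.1263] [347.8 209.2] [352.  201.2]
1.6 [0.5348 0.1957 0.127 ] [354.9 203.9] [351.7 192. ]
1.3 [0.5558 0.1962 0.1211] [361.2 201.5] [351.1 183.6]
0.8 [0.5841 0.197  0.0987] [368.7 203.7] [349.5 173.9]
0.26 [0.5986 0.1973 0.0625] [371.3 213.5] [347.5 171.5]
0 [0.5982 0.1973 0.0436] [370.4 220.1] [346.7 173.3]
```

```bash
python3 - <<'E'
from h import *
st=readout.state();print(st['force'],st['torque'],st['joint_efforts'].round(2))
c=shot('wrist')
print([b[:2] for b in blobs(c,(0,120,40),(10,255,255),15) if 230<b[1][0]<400])
for p in([.5104,.197,.09],[.5214,.197,.09],[.4923,.1947,.1193],[.513,.195,.126],[.526,.195,.0545]):print(p,proj(c,p).round(1))
for b in blobs(c,(18,100,50),(38,255,255),20):print(b[:2])
g=cv2.cvtColor(c['pixels'],cv2.COLOR_BGR2GRAY)[200:312:6,250:386:5];print('\n'.join(' '.join('%3d'%x for x in r) for r in g))
E
```

```text
[-0.44062712 -0.2713216  12.12706246] [-0.14018044 -0.07285888 -0.08657708] [ 2.200e-01 -2.689e+01 -2.748e+01  2.100e-01 -2.000e-02 -1.000e-02]
[([311, 315, 11, 15, 142], [316.0, 322.5])]
[0.5104, 0.197, 0.09] [314.6 254.8]
[0.5214, 0.197, 0.09] [314.1 273.1]
[0.4923, 0.1947, 0.1193] [309.6 248.8]
[0.513, 0.195, 0.126] [309.2 300.4]
[0.526, 0.195, 0.0545] [311.1 250.4]
([297, 229, 32, 18, 265], [310.2, 234.1])
([594, 228, 21, 8, 62], [603.5, 232.0])
([583, 233, 10, 5, 24], [588.0, 235.3])
([107, 369, 24, 31, 328], [116.9, 386.5])
118 172 172 166  85  86  84  79  76  77  72  71  64  64  64  65  34  35  32  33  31  34  72  68  64  58  61  61
146 169 169 162  84  81  76  77  73  75  69  70  63  64  65  64  38  34  33  30  32  32  69  66  66  62  63  61
157 172 171 152  81  67  65  66  59  34  33  36  36  34  34  35  31  32  33  30  34  37  66  64  66  57  62  65
154 173 171 153  78  37  38  38  38  35  35  37  32  37  31  35  31  32  32  33  29  42  66  71  68  69  60  61
156 172 169 147  77  36  35  33  40  34  38  34  35  33  33  31  31  33  34  29  33  47  67  69  67  63  62  56
145 
[... 863 characters left out ...]
  74  70  67  63  64  66  68
 53 129 161 150 136 129  37  37  40  42  43  39  75  45  89  38  40  41  42  36  33  87  68  69  64  61  42  37
 42  43 143 151 103  40  39  38  39  36  37  36  39  42  38  35  38  37  36  36  36  37  45  60 138  38  35  39
 40  42  42  41  36  39  39  35  38  37  39  39  37  39  37  36  36  39  34  36  35  38  38  36  38  36  33  33
 58  57  38  40  37  40  34  32  33  38  39  36  35  42  35  33  34  34  33  36  37  38  39  35  37  39  39  38
 55  41  41  38  38  36  39  37  39  37  33  36  37  39  34  37  37  33  33  38  37  35  36  38  37  38  42  39
 46  44  41  37  35  39  35  38  38  34  34  37  38  40  37  37  35  34  36  35  35  35  35  35  41  44  42  41
```

Emit:
servo_tool(
  commands=[
    {"jaw": -1, "linear": [0, -0.003, 0.03], "roll": 0},
    {"jaw": -1, "linear": [0, 0, 0.03], "roll": 0},
    {"jaw": -1, "linear": [0, 0, 0], "roll": 0},
  ],
)

```text
t: 16.08
ee_pos: [0.5072, 0.1961, 0.1125]
ee_rot: [3.141, 0.001, -3.115]
force: [-0.2, -0.5, -0.4]
finger_gap: -0.0004
gripper_force: 0.0
```

```bash
cat > red.py <<'E'
from h import *
from scipy.optimize import minimize_scalar
c=shot('wrist');s=shot('scene');t=shot('top');st=readout.state();print(st['t'],st['ee_pos'].round(4),st['force'].round(1))
for n,q,b in(('wri',c,(230,180,400,399)),('scn',s,(310,180,400,260)),('top',t,(325,150,372,235))):
    for x in blobs(q,(0,120,40),(10,255,255),6):
        if b[0]<x[1][0]<b[2] and b[1]<x[1][1]<b[3]:
            P=lambda a:np.array([.526+.073*np.cos(a-.15),.1955+.025*.073*np.cos(a-.15),.0545+.073*np.sin(a-.15)])
            r=min(((np.linalg.norm(proj(q,P(a))-x[1]),a) for a in np.arange(-.1,2.4,.02)))
            print(n,x[:2],'angle %.2f err %.1f px'%(r[1],r[0]),P(r[1]).round(3))
E
python3 red.py
```

```text
16.225 [0.5067 0.196  0.1117] [-1.1 -0.2  0.6]
wri ([311, 315, 11, 14, 130], [316.0, 321.8]) angle -0.02 err 2.0 px [0.598 0.197 0.042]
```

Emit:
servo_tool(
  commands=[
    {"jaw": -1, "linear": [0, 0, 0.15], "roll": 0},
    {"jaw": -1, "linear": [0, 0, 0.2], "roll": 0},
    {"jaw": -1, "linear": [-0.15, 0, 0], "roll": 0},
    {"jaw": -1, "linear": [-0.1, 0, 0], "roll": 0},
    {"jaw": -1, "linear": [0, 0, 0], "roll": 0},
  ],
)

```text
t: 16.85
ee_pos: [0.456, 0.1961, 0.1817]
ee_rot: [-3.141, -0.0, -3.114]
force: [-0.0, -0.0, -0.7]
finger_gap: 0.0003
gripper_force: 0.0
```

```bash
python3 red.py; python3 - <<'E'
from h import *
s=shot('scene');h=cv2.cvtColor(s['pixels'],cv2.COLOR_BGR2HSV)[196:240,330:382]
def ch(p):
    H,S,V=map(int,p)
    if S>100 and 20<=H<36:return 'Y'
    if S>100 and 40<=H<90:return 'g'
    if S>110 and (H<12 or H>170):return 'R'
    return '#' if V>190 else '+' if V>130 else '-' if V>80 else '.'
print('\n'.join(''.join(ch(p) for p in r) for r in h))
E
```

```text
17.0 [0.4574 0.196  0.182 ] [ 0.2 -0.3 -0.2]
wri ([312, 314, 9, 5, 39], [315.9, 316.3]) angle -0.04 err 2.6 px [0.598 0.197 0.041]
scn ([349, 201, 7, 9, 44], [352.0, 205.1]) angle 1.72 err 0.6 px [0.526 0.196 0.127]
.......--------------------------------------.......
.......----------------------------------------.....
.......-----------------------------------------....
.......-------------------------------------------..
.......------------+++------------------------------
.......-----------+RR++-----------------------------
.......-----------+RRRR++---------------------------
......-------------RRRRRR++-------------------------
.....--------------RRRRRRR++------------------------
...------------++++RRRRRRR++------------------------
--------------++++++RRRRRR+-------------------------
--------------+++#++RRRRRR+-------------------------
--------------+++++++RRRRR--------------------------
-----------------+++++RRRR--------------------------
--------------------+++++++-------------------------
----------------------+++++++--++++-----------------
-----------------------++###++++##++
[... 747 characters left out ...]
+-----+++++
-----------++++#YYYYYYYYYYYY#+##+++++++++----+++++++
-----------+++##YYYYYYYYYYYY+++++++++++++---++++++++
-----------++++#YYYYYYYYYYY#+++++++++++----+++++++++
-------------+++#YYYYYYYYY++++++++++++---+++++++++++
----------...--+YYYYYYYYYY+++++++++++---+++++++++++-
..-------.....-YYYYYYYYYYY+++++Y+------+++++++++++--
...----.......-YYYYYYYY##+++++++------++++++++++----
...---........-YYYYYYY####+++++++----++++++++++-----
..............-YYYYYYY####++++++++++++++++++++------
..............-YYYYYYY#####++++++++++++++++++-------
...............-YYYYYY++++++++++++++++++++++--------
................--YYYYY+++++++++++++++++++----------
.................--YYYY---------+++++++++-----------
```

The ring stands at 1.72 rad, nearly upright. I'll push it on with the fingertips higher.

Emit:
servo_tool(
  commands=[
    {"jaw": -1, "linear": [0, 0, -0.15], "roll": 0},
    {"jaw": -1, "linear": [0, 0, -0.13], "roll": 0},
    {"jaw": -1, "linear": [0.1, 0, 0], "roll": 0},
    {"jaw": -1, "linear": [0.1, 0, 0], "roll": 0},
    {"jaw": -1, "linear": [0.04, 0, 0], "roll": 0},
    {"jaw": -1, "linear": [0.03, 0, 0], "roll": 0},
    {"jaw": -1, "linear": [0.02, 0, 0], "roll": 0},
    {"jaw": -1, "linear": [0, 0, 0], "roll": 0},
  ],
)

```text
t: 18.05
ee_pos: [0.5149, 0.196, 0.1261]
ee_rot: [-3.142, -0.0, -3.115]
force: [-0.7, 0.5, -0.4]
finger_gap: 0.0004
gripper_force: 0.0
```

Emit:
servo_tool(
  commands=[
    {"jaw": -1, "linear": [0.03, 0, 0], "roll": 0},
    {"jaw": -1, "linear": [0.03, 0, 0], "roll": 0},
    {"jaw": -1, "linear": [0.03, 0, 0], "roll": 0},
    {"jaw": -1, "linear": [0, 0, 0], "roll": 0},
  ],
)

```text
t: 18.55
ee_pos: [0.5334, 0.196, 0.1261]
ee_rot: [-3.142, 0.0, -3.115]
force: [-0.3, 0.9, -0.1]
finger_gap: -0.0001
gripper_force: 0.0
```

```bash
python3 red.py
```

```text
18.7 [0.5329 0.196  0.126 ] [0.  0.4 0.3]
scn ([362, 200, 4, 6, 18], [363.5, 202.8]) angle 1.16 err 1.5 px [0.565 0.196 0.116]
```

Emit:
servo_tool(
  commands=[
    {"jaw": -1, "linear": [0.05, 0, 0], "roll": 0},
    {"jaw": -1, "linear": [0.05, 0, 0], "roll": 0},
    {"jaw": -1, "linear": [0, 0, 0.2], "roll": 0},
    {"jaw": -1, "linear": [-0.2, 0, 0.1], "roll": 0},
    {"jaw": -1, "linear": [-0.2, 0, 0], "roll": 0},
    {"jaw": -1, "linear": [-0.1, 0, 0], "roll": 0},
    {"jaw": -1, "linear": [0, 0, 0], "roll": 0},
  ],
)

```text
t: 19.58
ee_pos: [0.4527, 0.1961, 0.1864]
ee_rot: [3.141, 0.001, -3.115]
force: [0.1, 0.1, 0.2]
finger_gap: 0.0
gripper_force: 0.0
```

```bash
python3 red.py
```

```text
19.725 [0.454  0.196  0.1864] [-0.3  0.4  0.4]
wri ([310, 322, 12, 13, 137], [315.7, 328.5]) angle 0.24 err 2.7 px [0.599 0.197 0.061]
scn ([368, 210, 9, 7, 41], [372.2, 213.0]) angle 0.28 err 0.9 px [0.598 0.197 0.064]
top ([343, 168, 9, 7, 53], [346.7, 171.1]) angle 0.22 err 0.9 px [0.599 0.197 0.06 ]
```

The ring has fallen to ≈0.26, and three views agree on the tab at (0.598,0.197,0.062). I'll go above it and press.

Emit:
servo_tool(
  commands=[
    {"jaw": -1, "linear": [0.25, 0.003, 0], "roll": 0},
    {"jaw": -1, "linear": [0.25, 0.004, 0], "roll": 0},
    {"jaw": -1, "linear": [0.255, 0, 0], "roll": 0},
    {"jaw": -1, "linear": [0, 0, -0.2], "roll": 0},
    {"jaw": -1, "linear": [0, 0, -0.15], "roll": 0},
    {"jaw": -1, "linear": [0, 0, -0.12], "roll": 0},
    {"jaw": -1, "linear": [0, 0, 0], "roll": 0},
    {"jaw": -1, "linear": [0, 0, 0], "roll": 0},
  ],
)

```text
t: 20.72
ee_pos: [0.6051, 0.1974, 0.093]
ee_rot: [3.141, 0.001, -3.115]
force: [-0.1, 0.4, 0.0]
finger_gap: 0.0003
gripper_force: 0.0
```

Emit:
servo_tool(
  commands=[
    {"jaw": -1, "linear": [0, 0, -0.02], "roll": 0},
    {"jaw": -1, "linear": [0, 0, -0.01], "roll": 0},
    {"jaw": -1, "linear": [0, 0, 0], "roll": 0},
  ],
)

```text
t: 21.1
ee_pos: [0.604, 0.1975, 0.0863]
ee_rot: [3.142, 0.0, -3.115]
force: [-0.3, -0.2, -0.1]
finger_gap: -0.0003
gripper_force: 0.0
```

Emit:
servo_tool(
  commands=[
    {"jaw": -1, "linear": [0.004, 0, -0.015], "roll": 0},
    {"jaw": -1, "linear": [0, 0, -0.015], "roll": 0},
    {"jaw": -1, "linear": [0, 0, 0], "roll": 0},
  ],
)

```text
t: 21.48
ee_pos: [0.6044, 0.1974, 0.0795]
ee_rot: [-3.141, -0.001, -3.115]
force: [1.0, -0.0, 0.9]
finger_gap: 0.0002
gripper_force: 0.0
```

Emit:
servo_tool(
  commands=[
    {"jaw": -1, "linear": [0, 0, -0.01], "roll": 0},
    {"jaw": -1, "linear": [0, 0, 0], "roll": 0},
  ],
)

```text
t: 21.72
ee_pos: [0.6047, 0.1974, 0.0779]
ee_rot: [-3.142, -0.0, -3.115]
force: [-0.1, 0.6, -0.1]
finger_gap: -0.0001
gripper_force: 0.0
```

Emit:
servo_tool(
  commands=[
    {"jaw": -1, "linear": [0, 0, -0.01], "roll": 0},
    {"jaw": -1, "linear": [0, 0, 0], "roll": 0},
  ],
)

```text
t: 21.98
ee_pos: [0.6051, 0.1975, 0.0766]
ee_rot: [3.141, 0.001, -3.115]
force: [0.4, 0.1, 2.8]
finger_gap: -0.0
gripper_force: 1.3
```

Emit:
servo_tool(
  commands=[
    {"jaw": -1, "linear": [0, 0, -0.01], "roll": 0},
    {"jaw": -1, "linear": [0, 0, 0], "roll": 0},
  ],
)

```text
t: 22.22
ee_pos: [0.606, 0.1976, 0.0752]
ee_rot: [3.141, 0.003, -3.115]
force: [2.6, -0.5, 3.7]
finger_gap: -0.0001
gripper_force: 1.7
```

Emit:
servo_tool(
  commands=[
    {"jaw": -1, "linear": [0, 0, -0.007], "roll": 0},
    {"jaw": -1, "linear": [0, 0, 0], "roll": 0},
  ],
)

```text
t: 22.48
ee_pos: [0.6063, 0.1976, 0.0742]
ee_rot: [3.141, 0.004, -3.115]
force: [0.9, -0.7, 5.8]
finger_gap: 0.0001
gripper_force: 3.0
```

Emit:
servo_tool(
  commands=[
    {"jaw": -1, "linear": [0, 0, -0.007], "roll": 0},
    {"jaw": -1, "linear": [0, 0, 0], "roll": 0},
  ],
)

```text
t: 22.72
ee_pos: [0.607, 0.1976, 0.0732]
ee_rot: [3.141, 0.006, -3.115]
force: [3.7, -0.6, 5.0]
finger_gap: 0.0
gripper_force: 2.5
```

Emit:
servo_tool(
  commands=[
    {"jaw": -1, "linear": [0, 0, -0.007], "roll": 0},
    {"jaw": -1, "linear": [0, 0, 0], "roll": 0},
  ],
)

```text
t: 22.98
ee_pos: [0.6074, 0.1977, 0.072]
ee_rot: [3.141, 0.007, -3.115]
force: [5.3, 1.0, 5.5]
finger_gap: 0.0001
gripper_force: 2.8
```

Emit:
servo_tool(
  commands=[
    {"jaw": -1, "linear": [0.015, 0, 0], "roll": 0},
    {"jaw": -1, "linear": [0, 0, 0], "roll": 0},
  ],
)

```text
t: 23.22
ee_pos: [0.608, 0.1975, 0.0698]
ee_rot: [3.141, 0.001, -3.115]
force: [2.3, 1.0, 2.8]
finger_gap: -0.0002
gripper_force: 1.4
```

Emit:
servo_tool(
  commands=[
    {"jaw": -1, "linear": [0, 0, -0.007], "roll": 0},
    {"jaw": -1, "linear": [0, 0, 0], "roll": 0},
  ],
)

```text
t: 23.48
ee_pos: [0.6067, 0.1972, 0.0673]
ee_rot: [-3.141, -0.003, -3.115]
force: [0.8, -0.1, 0.7]
finger_gap: -0.0005
gripper_force: 0.3
```

Emit:
servo_tool(
  commands=[
    {"jaw": -1, "linear": [0, 0, -0.007], "roll": 0},
    {"jaw": -1, "linear": [0, 0, 0], "roll": 0},
  ],
)

```text
t: 23.72
ee_pos: [0.6068, 0.1972, 0.066]
ee_rot: [-3.141, -0.002, -3.115]
force: [-0.5, 0.4, 0.1]
finger_gap: 0.0
gripper_force: 0.0
```

Emit:
servo_tool(
  commands=[
    {"jaw": -1, "linear": [0, 0, -0.01], "roll": 0},
    {"jaw": -1, "linear": [0, 0, -0.01], "roll": 0},
    {"jaw": -1, "linear": [0, 0, 0], "roll": 0},
  ],
)

```text
t: 24.1
ee_pos: [0.6075, 0.1974, 0.0627]
ee_rot: [-3.141, -0.001, -3.115]
force: [-0.1, 0.2, -0.6]
finger_gap: -0.0005
gripper_force: 0.0
```

Emit:
servo_tool(
  commands=[
    {"jaw": -1, "linear": [0, 0, -0.007], "roll": 0},
    {"jaw": -1, "linear": [0, 0, 0], "roll": 0},
  ],
)

```text
t: 24.35
ee_pos: [0.6077, 0.1974, 0.0616]
ee_rot: [-3.142, -0.0, -3.115]
force: [0.3, 0.1, 0.3]
finger_gap: 0.0001
gripper_force: 0.0
```

Emit:
servo_tool(
  commands=[
    {"jaw": -1, "linear": [0, 0, -0.007], "roll": 0},
    {"jaw": -1, "linear": [0, 0, 0], "roll": 0},
  ],
)

```text
t: 24.6
ee_pos: [0.608, 0.1975, 0.0607]
ee_rot: [3.142, 0.0, -3.115]
force: [0.3, -0.3, 1.4]
finger_gap: 0.0002
gripper_force: 0.7
```

Contact has returned at about the locked tab height, so I press a little further.

Emit:
servo_tool(
  commands=[
    {"jaw": -1, "linear": [0, 0, -0.01], "roll": 0},
    {"jaw": -1, "linear": [0, 0, 0], "roll": 0},
  ],
)

```text
t: 24.85
ee_pos: [0.6081, 0.1975, 0.0594]
ee_rot: [3.142, 0.0, -3.115]
force: [-2.6, 0.2, 6.6]
finger_gap: 0.0
gripper_force: 3.0
```

Emit:
servo_tool(
  commands=[
    {"jaw": -1, "linear": [0, 0, -0.01], "roll": 0},
    {"jaw": -1, "linear": [0, 0, 0], "roll": 0},
  ],
)

```text
t: 25.1
ee_pos: [0.6083, 0.1975, 0.0583]
ee_rot: [-3.142, 0.0, -3.115]
force: [-4.9, -1.2, 10.5]
finger_gap: 0.0001
gripper_force: 4.7
```

Emit:
servo_tool(
  commands=[
    {"jaw": -1, "linear": [0, 0, -0.01], "roll": 0},
    {"jaw": -1, "linear": [0, 0, 0], "roll": 0},
  ],
)

```text
t: 25.35
ee_pos: [0.6084, 0.1976, 0.0574]
ee_rot: [-3.142, 0.0, -3.115]
force: [-6.3, -0.8, 14.8]
finger_gap: -0.0
gripper_force: 6.7
```

Pressing on the rubber rest now gives 15 N. I lift off and check.

Emit:
servo_tool(
  commands=[
    {"jaw": -1, "linear": [0, 0, 0.05], "roll": 0},
    {"jaw": -1, "linear": [0, 0, 0.2], "roll": 0},
    {"jaw": -1, "linear": [0, 0, 0.25], "roll": 0},
    {"jaw": -1, "linear": [-0.2, 0, 0.15], "roll": 0},
    {"jaw": -1, "linear": [-0.25, 0, 0], "roll": 0},
    {"jaw": -1, "linear": [-0.25, 0, 0], "roll": 0},
    {"jaw": -1, "linear": [-0.1, 0, 0], "roll": 0},
    {"jaw": -1, "linear": [0, 0, 0], "roll": 0},
  ],
)

```text
t: 26.35
ee_pos: [0.4467, 0.1975, 0.1839]
ee_rot: [3.142, 0.0, -3.114]
force: [0.9, 0.5, -0.0]
finger_gap: 0.0002
gripper_force: 0.0
```

```bash
sed -i 's/(0,120,40)/(0,100,30)/' red.py; python3 red.py
```

```text
26.5 [0.4485 0.1974 0.1844] [-0.4 -0.1  0.1]
wri ([311, 328, 9, 2, 18], [315.0, 328.5]) angle 0.10 err 3.3 px [0.599 0.197 0.051]
scn ([372, 218, 5, 4, 16], [374.0, 219.6]) angle 0.04 err 3.4 px [0.599 0.197 0.046]
top ([342, 169, 9, 7, 55], [346.1, 172.3]) angle 0.08 err 0.8 px [0.599 0.197 0.049]
```

```bash
python3 - <<'E'
from h import *
for i in range(2):
    s=shot('scene');t=shot('top')
    print([b[:2] for b in blobs(s,(20,100,60),(35,255,255),40) if 330<b[1][0]<385],[b[:2] for b in blobs(t,(20,100,60),(35,255,255),20) if 330<b[1][0]<370 and b[1][1]>160])
    print(proj(s,(.5422,.196,.0685)),proj(t,(.5365,.196,.0685)))
E
```

```text
[([345, 220, 18, 20, 195], [353.0, 228.9])] [([344, 189, 9, 4, 26], [348.0, 190.0])]
[355.27524129 223.85453582] [348.6348664  195.56997488]
[([345, 220, 18, 20, 194], [353.0, 228.9])] [([344, 189, 9, 4, 26], [348.0, 190.0])]
[355.27524129 223.85453582] [348.6348664  195.56997488]
```

The head is unmoved and home. The tab dropped away with a snap, and its last measured position fits the locked angle. Handing in.

```bash
python3 -c "
from cell import ticket
print(ticket.job_done())"
```

```text
the job is handed in; nothing more can be done
None
```

The yellow-headed linchpin is fully home in the lug and its ring snapped over the pin end; I handed the job in at about 27 s. The cameras put the ring near the locked angle but can't resolve it exactly. The press forces peaked at about 15 N, and I left the spanner, pliers and chisel alone.

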